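Square up the loose corner of a document tray

TASK

Pick up the assembly square by its orange post and hold it level against the outside of the document tray's corner nearest the robot on the robot's left, black leg on the front board, metal leg on the side board, touching the boards with the square only. Press gently on both at once until the loose side board has closed its gap and both legs sit flush, and keep that gentle pressure for two seconds, never pushing hard. Then set the square down flat on the middle of the blue mat without dropping it, let go, and leave the calculator, the ink pad and the jar where they are.

Things in the scene. Friction and masses are not known exactly. Their poses are not given: they have to be found in the camera images.
- tray: Fixed A5 document tray of light wood in assembly, 230 (x) by 260 (y) mm, walls 55 high. Origin: on the desk at the NOMINAL outside corner nearest the robot and furthest left. x runs along the side board away from the robot, y along the front board to the left; the tray fills x 0 to 230, y -260 to 0 mm. The fresh boards dent above 28 N; 4 to 15 N on each is right.
- front_batten: Batten in the tray (tray's origin and axes) that carries the front board: light wood, rigid, 20 mm thick, y -260 to -12 mm, outer face to -x. The board was set by eye: its face lies up to 8 mm before or behind the plane x = 0, parallel to it; no listed pose tells where, find it by touch or sight. Touching the board counts as touching the batten.
- side_batten: Batten in the tray (tray's origin and axes) that carries the loose side board: darker wood, 12 mm thick, 55 high, x 12 to 230 mm, outer face looking to +y. Touching the board counts as touching the batten.
- side_board (a joint): gap (m) by which the loose side board stands out towards the tray's +y: 0 = tight against the end of the front board, up to 0.013 at the start. Its outer face is at tray y = gap, at y = 0 when home. About 2.5 N moves it; it stays where it is left; at 0 it meets a firm stop that gives less than 1 mm at 15 N.
- square: L-shaped assembly square, about 0.2 kg, loose, flat on the mat. Origin: inner corner of the L, on the underside; z up. Black leg along -y: 110 mm long, x -25 to 0, 18 high, checking face x = 0 (looks to +x). Metal leg along +x: 130 mm long, y 0 to 25, 8 high, checking face y = 0 (looks to -y). Corner block x -40 to 0, y 0 to 40, 18 high.
- square_grip (a point): On the axis of the square's orange post (26 by 26 mm, centred at x -20, y 20, top 65 mm above the underside), 44 mm above the underside: grip here from above, closing along the square's x or y. Flush on the tray, the square's axes are parallel to the tray's, its origin about over the tray's corner and 5 to 30 mm above the desk.
- square_mid (a point): middle of the square's outline, on its underside (45 mm along x, -35 mm along y from its origin)
- mat: blue desk mat, 280 (x) by 260 (y) by 3 mm, fixed; origin at the centre of its underside. The square starts on it and goes back with its outline's middle (point square_mid) over the mat's middle; any yaw.
- calculator: desk calculator 130 by 100 by 18 mm, loose, to be left alone; origin under its centre
- inkpad: red ink pad 75 by 110 by 16 mm, loose, to be left alone; origin under its centre
- jar: amber jar, 64 mm across, 110 mm high, loose, to be left alone; origin under its centre
There are look-alikes about, which are no part of the job. Leave any green look-alike of the square alone.

How it is judged:
On the way, in this order (a step that is already met when the one before it is completed fails the run):
1. the square, held level in the gripper, is pressed on both boards at once with 2 to 18 N on each, its legs parallel to the tray within 1.4 degrees and the side board's gap closed to 1.5 mm, for 1 s (contact force between square and front_batten between 2 and 18 N and contact force between square and side_batten between 2 and 18 N and angle between the x axis of square and the x axis of tray, either way round below 0.025 rad and angle between square's own z axis and vertical below 0.08 rad and x of square in the frame of tray between -0.013 and 0.013 m and y of square in the frame of tray between -0.006 and 0.004 m and value of joint side_board below 0.0015 m and contact force between the fingers and square above 1 N), for 1 s.
2. the square is set down flat on the mat while still in the gripper (contact force between square and mat above 0.3 N and contact force between the fingers and square above 1 N and horizontal distance between square_mid and mat below 0.06 m and angle between square's own z axis and vertical below 0.08 rad and height (world z) of square below 0.008 m), for 0.05 s.
At the end, for the whole second after the job is handed in: The square lies flat and still on the mat, the middle of its outline within 60 mm of the mat's middle, and the side board's gap is still closed to 2 mm; the gripper has let go (horizontal distance between square_mid and mat below 0.06 m and height (world z) of square below 0.006 m and angle between square's own z axis and vertical below 0.05 rad and linear speed of square below 0.02 m/s and value of joint side_board below 0.002 m); the robot touches nothing.
It fails at once if more than 28 N between the square and either board (contact force between square and front_batten above 28 N or contact force between square and side_batten above 28 N).
It fails at once if the gripper or arm itself pushes a board (over 3 N) (contact force between any of the arm, the fingers and front_batten above 3 N or contact force between any of the arm, the fingers and side_batten above 3 N).
It fails at once if the calculator, the ink pad or the jar is moved by more than 20 mm (distance of any of calculator, inkpad, jar from where it was at the start of the episode above 0.02 m).
It also fails if it takes over 69 s, if anything falls off the work surface, if the arm or the gripper's body presses on something with over 40 N, if the wrist force passes 120 N, or if a joint passes its speed limit or range.

ROBOT

A 6-joint arm with a two-finger parallel gripper is mounted at the origin on the work surface. World frame = base frame: x ahead of the robot, y to its left, z up, the work surface at z = 0. Lengths are in m, angles in rad, forces in N, time in s.
With the tool pointing down it reaches from about 0.375 to 0.9 m from the base axis. Payload 3.1 kg.
Tool frame: the origin (TCP) lies at the centre of the arm's flange, where the gripper is bolted on; the fingertips stand robot.tip_extent ahead of it and the grasp point (between the pads) lies 164 mm ahead of it (robot.tip_extent is the distance from the TCP to the fingertips, in m); z points along the fingers, y is the line along which they close (so a half turn about z gives the same grasp; the last joint's range is limited). The gripper opens to 87 mm and grips with 3 to 60 N. Pads are 19 mm wide; open, the fingers measure 117 mm over their backs; the gripper's body (75 mm by 190 mm) begins 51 mm behind the grasp point.
Start: joints at [1.073, 0.527, 1.433, -0, 1.181, -0.178], TCP at [0.196, 0.593, 0.405] pointing down, gripper open.
Joint ranges: [-3.08, 3.08], [-0.75, 2.2], [0.22, 2.44], [-1.43, 4.57], [0, 2.65], [-2.85, 2.85]. Speed limits (rad/s): [2.79, 2.79, 3.14, 3.14, 3.14, 3.14].

INTERFACE

Orientations are given as a unit quaternion [x, y, z, w].
In Python, from rig import get_obs, camera, hand_in, cut_out, robot gives the robot as it stands.
- The arm moves only by the tool step_arm, never from a script. Its argument "rows" is a list of rows, each a list of 6 numbers: the shift along the world's x, y, z in m, then the turn, a rotation vector about the world's x, y, z in degrees. A call has 1 to 12 rows; each row shifts and turns the commanded pose from where the row before left it; what a row does not reach is not made up. A row lasts 1/8 s, in which the tool goes at most 62.5 mm and 10.7 degrees, less where a joint would pass 70% of its speed; a pose out of reach is approached as far as the arm can. A call is refused whole if a number of a shift passes 0.0625 or a number of a turn 10.7, either way. A call with a gripper value outside its range is refused whole. "jaw" is the finger opening in m, from 0 to 0.087, set as the call begins (left out, the last holds). The fingers move at their own pace and stop on an object; "squeeze" is the grip in N (left out, the last holds). Time passes only in rows, so rows that do not move let the fingers close. It gives the time, the measured TCP pose, the force, the opening and the grip force at its end, in the units of the state.
- get_obs(): the state, without advancing time (a new reading comes with each control period).
- camera(name): name is "scene" or "top" or "wrist"; returns a dict with "pixels" (420x560x3 uint8, blue, green, red), "depth" (420x560 float32, m along the optical axis (not along the pixel's ray), 0 where there is no reading), "fov_y" (degrees; the focal length in pixels is half the picture's height over the tangent of half this angle, whatever the lens; pixels are square), "cx", "cy" (the principal point, pixels), "k1" (the pictures are not rectified: a ray, as slopes to the right and down, at radius r is drawn at 1 + k1 r^2 times it, then the intrinsics apply), "extrinsics" (4x4, takes a point from camera to world coordinates); the wrist camera has in their place "mount" (4x4, takes a point from camera to tool coordinates, whose origin is the TCP and whose axes are the flange's). Camera axes: x right, y up, looking along -z (the intrinsics and any distortion apply to the point x, -y, -z); pixel columns grow to the right and rows downward; lengths in m; the calibration is good to about 2 mm. A picture is of the moment at which its call begins: read the wrist's pose just before it.
- hand_in(): hands the job in; it is judged then, once.
Trained networks look in the newest picture that a camera, given by its name, has taken for a name from the list of things; names that differ only in an ending like _2 or _b are one class to them, and where a whole thing is asked for, a point or a joint stands for the part that bears it (a point fixed in the world has none). Each returns a list of dicts, best first, with "confidence" (0 to 1); they miss things now and then, are a little off and sometimes report something else, mostly with a low value. They report only what shows in the picture. A call takes as long as a camera call. They do not tell look-alikes from the thing itself.
- cut_out(label, camera): "region" (420x560 bool, what is visible of it) and "extent" ([centre column, centre row, width, height] in pixels, round what is visible of it).
The state is a dict: "time": time; "q": joint angles; "joint_velocities": joint speeds; "joint_torque": joint torques, N m; "position": TCP position; "tool_rot": TCP orientation; "ft_force": force on the tool from outside, world axes, zero at the start; "moment": the same for the moment, N m; "grip_width": finger opening in m; "grip_force": force on a finger pad.
Only numpy, scipy, OpenCV 4.12 (cv2) and the standard library are available. Lean on these libraries where they do the work, as an engineer would, in place of code of your own. Each camera call takes 0.05 s, during which the arm holds its last target. There are 200 camera calls.

## Working session

There is one attempt and no reset: what is moved stays moved. The work goes in short steps, Python scripts to look and compute and a tool call to move; the robot and the scene stay as the last step left them, time stands still between calls to the robot, and variables do not carry over. Pictures are saved under pics/ and viewed, at most 10 in all, crops included, and the job is handed in when it is done.

Besides the shell and the picture viewer there is one more tool, called after ">>>" by a JSON object that holds its "name" and its "arguments", one argument or row to a line. step_arm: Moves the arm, as the interface text tells. Its arguments: {"type":"object","properties":{"rows":{"type":"array"},"jaw":{"type":"number"},"squeeze":{"type":"number"}},"required":["rows"]}

```bash
ls; mkdir -p pics; cat > h.py <<'E'
import numpy as np, cv2
from rig import get_obs, camera, hand_in, cut_out, robot
from scipy.spatial.transform import Rotation as R
def ext(c,obs=None):
    if 'extrinsics' in c: return np.array(c['extrinsics'])
    T=np.eye(4);T[:3,:3]=R.from_quat(obs['tool_rot']).as_matrix();T[:3,3]=obs['position']
    return T@np.array(c['mount'])
def rays(c,uv):
    uv=np.asarray(uv,float).reshape(-1,1,2);f=210/np.tan(np.radians(c['fov_y'])/2)
    K=np.array([[f,0,c['cx']],[0,f,c['cy']],[0,0,1]])
    return cv2.undistortPoints(uv,K,np.array([c['k1'],0,0,0.]),None,None).reshape(-1,2)
def pts(c,uv,obs=None,depth=None,z=None):
    uv=np.asarray(uv,float).reshape(-1,2);s=rays(c,uv);T=ext(c,obs)
    d=np.c_[s[:,0],-s[:,1],-np.ones(len(s))]@T[:3,:3].T
    if z is not None: t=(z-T[2,3])/d[:,2]
    else:
        D=c['depth'];t=D[uv[:,1].round().astype(int),uv[:,0].round().astype(int)]
    return T[:3,3]+d*t[:,None]
def cloud(c,mask,obs=None):
    v,u=np.nonzero(mask&(c['depth']>0));return pts(c,np.c_[u,v],obs)
E
python3 - <<'E'
from h import *
o=get_obs();print(o);print(robot, getattr(robot,'tip_extent',None))
for n in ['scene','top','wrist']:
    c=camera(n);im=c['pixels'].copy();np.savez(f'pics/{n}.npz',**{k:v for k,v in c.items()})
    for l in ['square','square_grip','tray','mat','calculator','inkpad','jar','side_batten','front_batten']:
        for r in cut_out(l,n):
            P=cloud(c,r['region'],o)
            print(n,l,round(r['confidence'],2),np.round(r['extent']),np.round(np.median(P,0),3) if len(P) else '',np.round(P.min(0),3) if len(P) else '',np.round(P.max(0),3) if len(P) else '')
    cv2.imwrite(f'pics/{n}.png',im)
a=np.hstack([cv2.imread('pics/scene.png'),cv2.imread('pics/top.png')])
cv2.imwrite('pics/both.png',cv2.resize(np.vstack([cv2.imread('pics/top.png')]),(800,600)))
E
```

```text
pics
{'time': 0.0, 'q': array([ 1.07248732e+00,  5.28441692e-01,  1.43393924e+00, -2.07870360e-05,
        1.18139660e+00, -1.78521327e-01]), 'joint_velocities': array([ 1.88415994e-03,  6.17037833e-04, -8.60521194e-05, -7.59069735e-04,
        1.03914095e-03,  3.68466200e-04]), 'joint_torque': array([-5.86665665e-04, -4.40046072e+01, -1.76592368e+01,  6.32880698e-02,
        5.80169039e-02, -1.37685188e-04]), 'position': array([0.19628945, 0.59299535, 0.4037745 ]), 'tool_rot': array([ 1.59209403e-01,  9.87244231e-01, -1.03366938e-03, -3.53615821e-04]), 'ft_force': array([ 0.03454104, -0.03940502, -0.39894759]), 'moment': array([-0.05441036,  0.02974228,  0.01954615]), 'grip_force': 0.0, 'grip_width': 0.08690811550145223}
<Robot object at 0x7fa36bd1c050> 0.1822
scene square 0.85 [416. 203.  47.  49.] [0.208 0.436 0.014] [ 0.161  0.321 -0.003] [0.325 0.483 0.071]
scene square 0.66 [356. 253.  48.  59.] [0.507 0.356 0.015] [ 0.403  0.234 -0.004] [0.63  0.396 0.072]
scene square_grip 0.71 [414. 202.  48.  47.] [0.209 0.439 0.013] [ 0.155  0.313 -0.007] [0.327 0.487 0.071]
scene squ
[... 1909 characters left out ...]
 60.  66.] [0.507 0.353 0.019] [ 0.456  0.229 -0.001] [0.627 0.395 0.077]
top jar 0.63 [251.  94.  30.  30.] [0.784 0.146 0.107] [ 0.764  0.116 -0.004] [0.858 0.186 0.117]
top front_batten 0.56 [359. 186.  94.  19.] [ 0.548 -0.147  0.052] [ 0.528 -0.276 -0.007] [ 0.584 -0.02   0.062]
wrist square 0.66 [135. 240. 185. 122.] [0.198 0.444 0.018] [ 0.15   0.314 -0.002] [0.314 0.552 0.229]
wrist square_grip 0.93 [136. 242. 182. 117.] [0.198 0.444 0.018] [ 0.141  0.302 -0.002] [0.313 0.552 0.298]
wrist square_grip 0.59 [191. 379.  50.  20.] [0.409 0.407 0.003] [0.398 0.365 0.   ] [0.427 0.429 0.005]
wrist mat 0.95 [190. 378.  49.  18.] [0.409 0.408 0.003] [ 0.398  0.367 -0.001] [0.428 0.429 0.005]
```

```bash
python3 - <<'E'
from h import *
t=cv2.imread('pics/top.png')[60:360,100:480]
cv2.imwrite('pics/topc.png',cv2.resize(t,None,fx=2.1,fy=2,interpolation=cv2.INTER_CUBIC))
c=dict(np.load('pics/top.npz'));
v,u=np.mgrid[0:420,0:560]
P=pts(c,np.c_[u.ravel(),v.ravel()]).reshape(420,560,3)
hsv=cv2.cvtColor(c['pixels'],cv2.COLOR_BGR2HSV)
# square post top
m=(P[...,2]>.055)&(abs(P[...,0]-.5)<.12)&(abs(P[...,1]-.33)<.12)
print('post',m.sum(),P[m].mean(0),np.median(P[m],0), hsv[m].mean(0), cv2.minAreaRect(P[m][:,:2].astype('f4')*1000))
for lo,hi,n in [(.013,.024,'black+block'),(.007,.0125,'metal')]:
    m=(P[...,2]>lo)&(P[...,2]<hi)&(abs(P[...,0]-.52)<.12)&(abs(P[...,1]-.31)<.12)
    print(n,m.sum(),cv2.minAreaRect(P[m][:,:2].astype('f4')*1000),hsv[m].mean(0))
# mat
m=cv2.inRange(hsv,(95,80,40),(125,255,255))>0
m&=(abs(P[...,0]-.55)<.2)&(abs(P[...,1]-.31)<.2)
print('mat',m.sum(),cv2.minAreaRect(P[m][:,:2].astype('f4')*1000))
# tray top
m=(P[...,2]>.045)&(P[...,1]<.04)&(P[...,0]>.48)
print('tray',m.sum(),cv2.minAreaRect(P[m][:,:2].astype('f4')*1000),np.median(P[m][:,2]))
E
```

```text
post 111 [0.47806449 0.35774477 0.06750133] [0.47896199 0.35779753 0.06805887] [ 23.57657658 206.05405405 209.45045045] ((477.9745788574219, 358.8298034667969), (26.075822830200195, 26.993349075317383), 12.927979469299316)
black+block 533 ((550.5036010742188, 313.7268981933594), (169.58834838867188, 152.04649353027344), 9.164161682128906) [124.82363977  40.24577861 108.01688555]
metal 895 ((520.917236328125, 310.0162658691406), (237.7516326904297, 239.6287841796875), 0.1548478901386261) [109.76424581 120.31284916 193.33631285]
mat 8500 ((551.580322265625, 312.83648681640625), (280.858154296875, 261.8941650390625), 5.901119709014893)
tray 2708 ((630.824951171875, -334.2886962890625), (679.7515869140625, 247.17396545410156), 83.65077209472656) 0.05583949945021027
```

View pics/topc.png

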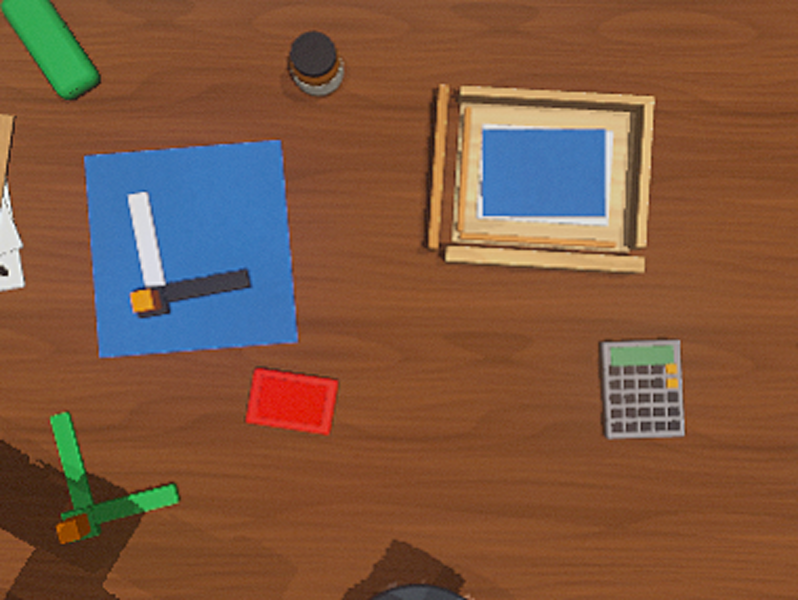

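On the mat at crop (145,300) is the orange post with a white metal leg going up and a black leg going right. This is the wanted square. The green square at (75,525) is the look-alike, so I leave it alone. I'll confirm with a close wrist view before reaching.

>>> {"name": "step_arm", "arguments": {
  "rows": [
    [0.04,-0.033,0,0,0,4],
    [0.04,-0.033,0,0,0,4],
    [0.04,-0.033,0,0,0,4],
    [0.04,-0.033,0,0,0,4],
    [0.04,-0.033,0,0,0,4],
    [0.04,-0.033,0,0,0,4],
    [0.04,-0.033,0,0,0,4],
    [0,0,0,0,0,0],
    [0,0,0,0,0,0]
  ]
}}

```text
time: 2.62
position: [0.4762, 0.3622, 0.4046]
tool_rot: [-0.084, 0.996, 0.0, -0.001]
ft_force: [-0.8, -0.4, 0.2]
grip_width: 0.087
grip_force: 0.0
```

```bash
python3 - <<'E'
from h import *
o=get_obs();c=camera('wrist');print(np.round(c['mount'],3),c['fov_y'],o['position'],o['tool_rot'])
np.savez('pics/w1.npz',**c,P=o['position'],Q=o['tool_rot']);cv2.imwrite('pics/w1.png',c['pixels'])
for l in ['square','mat']:
  for r in cut_out(l,'wrist'):
    print(l,r['confidence'],r['extent'],np.median(cloud(c,r['region'],o),0))
v,u=np.mgrid[0:420,0:560]
P=pts(c,np.c_[u.ravel(),v.ravel()],o).reshape(420,560,3)
P[c['depth']<=0]=np.nan
m=(P[...,2]>.055)&(P[...,2]<.08)&(abs(P[...,0]-.478)<.04)&(abs(P[...,1]-.358)<.04)
print('post',m.sum(),P[m].mean(0), cv2.minAreaRect(P[m][:,:2].astype('f4')*1000))
E
```

```text
[[-0.     0.956  0.292  0.081]
 [ 1.    -0.     0.001  0.001]
 [ 0.001  0.292 -0.956  0.02 ]
 [ 0.     0.     0.     1.   ]] 60.112822905794836 [0.47623305 0.3622199  0.40459208] [-8.37605426e-02  9.96485771e-01  1.23605334e-04 -5.15069161e-04]
square 0.95 [423.4, 23.2, 34.2, 46.4] [0.30413841 0.46886662 0.00804223]
square 0.79 [219.8, 231.2, 140.7, 139.7] [0.50005843 0.34882131 0.02096203]
mat 0.81 [227.3, 225.2, 254.3, 248.9] [0.51005158 0.30666807 0.00345684]
post 873 [0.47575355 0.35750821 0.06772113] ((477.0965270996094, 357.66363525390625), (26.21204948425293, 25.97402000427246), 11.572014808654785)
```

View pics/w1.png

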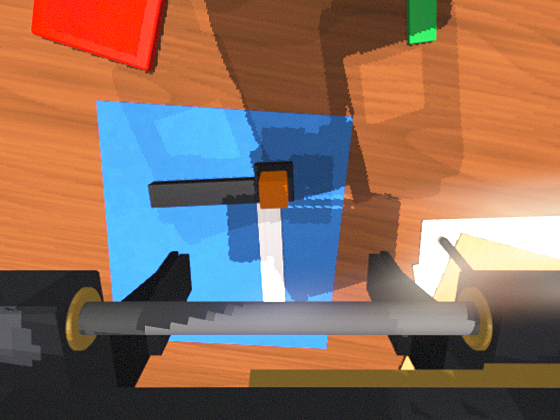

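The close view confirms it: black leg at (200,192), orange post at (273,188), white metal leg at (272,255), all on the blue mat. The green one at (423,20) is off the mat. Before gripping I'll measure the tray corner from above.

>>> {"name": "step_arm", "arguments": {
  "rows": [
    [0.02,-0.048,0,0,0,0],
    [0.02,-0.048,0,0,0,0],
    [0.02,-0.048,0,0,0,0],
    [0.02,-0.048,0,0,0,0],
    [0.02,-0.048,0,0,0,0],
    [0.02,-0.048,0,0,0,0],
    [0.02,-0.048,0,0,0,0],
    [0.02,-0.048,0,0,0,0],
    [0,0,0,0,0,0],
    [0,0,0,0,0,0]
  ]
}}

```text
time: 4.03
position: [0.636, -0.0205, 0.4045]
tool_rot: [-0.085, 0.996, 0.001, -0.001]
ft_force: [-0.0, -0.8, -0.5]
grip_width: 0.0867
grip_force: 0.0
```

```bash
cat > tr.py <<'E'
from h import *
def line(xy):
    vx,vy,x,y=cv2.fitLine(np.asarray(xy,'f4'),cv2.DIST_HUBER,0,.001,.001).ravel()
    return np.array([x,y]),np.array([vx,vy])
def tray(c,o,name):
    v,u=np.mgrid[0:420,0:560]
    P=pts(c,np.c_[u.ravel(),v.ravel()],o).reshape(420,560,3);P[c['depth']<=0]=np.nan
    # tray-ish frame, yaw guess
    a=np.radians(-3.5);ex=np.array([np.cos(a),np.sin(a)]);ey=np.array([-ex[1],ex[0]])
    q=P[...,:2]-np.array([.535,.0]);tx=q@ex;ty=q@ey
    top=(P[...,2]>.048)&(P[...,2]<.066)
    out=[]
    S=top&(tx>.02)&(tx<.21)&(ty>-.03)&(ty<.03)
    F=top&(tx>-.03)&(tx<.035)&(ty<-.03)&(ty>-.24)
    for M,al,pe,sg in [(S,tx,ty,1),(F,ty,tx,-1)]:
        E=[];I=[]
        b=(al*1000//5)
        for k in np.unique(b[M]):
            m=M&(b==k);
            if m.sum()<4: continue
            i=np.argsort(sg*pe[m]);pp=P[m][i]
            E.append(pp[-2:,:2].mean(0));I.append(pp[:2,:2].mean(0))
        p,d=line(E);p2,d2=line(I);out.append((p,d))
        n=np.array([-d[1],d[0]]);r=(np.array(E)-p)@n
        print(name,len(E),'z',np.nanmedian(P[M][:,2]).round(4),'outer p',p.round(4),'ang',np.degrees(np.arctan2(d[1],d[0])).round(2),'inner ang',np.degrees(np.arctan2(d2[1],d2[0])).round(2),'width',(abs((p2-p)@n)*1000).round(1),'rms',(r.std()*1000).round(2))
    (p,d),(p2,d2)=out
    s=np.linalg.solve(np.c_[d,-d2],p2-p);print(name,'outer corner (as stands)',(p+d*s[0]).round(4))
E
python3 - <<'E'
from tr import *
o=get_obs();c=camera('wrist');np.savez('pics/w2.npz',**c,P=o['position'],Q=o['tool_rot']);cv2.imwrite('pics/w2.png',c['pixels']);print(o['position'])
tray(c,o,'wrist')
for n in ['top','scene']: tray(dict(np.load(f'pics/{n}.npz')),None,n)
# square yaw from w1
w=np.load('pics/w1.npz');c=dict(w);ob={'position':w['P'],'tool_rot':w['Q']}
v,u=np.mgrid[0:420,0:560];P=pts(c,np.c_[u.ravel(),v.ravel()],ob).reshape(420,560,3)
h=cv2.cvtColor(c['pixels'],cv2.COLOR_BGR2HSV)
m=(P[...,2]>.017)&(P[...,2]<.025)&(u>145)&(u<250)&(v>170)&(v<215)
print('black',m.sum(),cv2.minAreaRect(P[m][:,:2].astype('f4')*1000),np.median(P[m][:,2]))
m=(h[...,1]<60)&(h[...,2]>170)&(u>250)&(u<300)&(v>205)&(v<305)
print('metal',m.sum(),cv2.minAreaRect(P[m][:,:2].astype('f4')*1000),np.median(P[m][:,2]))
p,d=line(P[m][:,:2]);print(np.degrees(np.arctan2(d[1],d[0])))
E
```

```text
[ 0.63597273 -0.02047667  0.40446997]
wrist 38 z 0.0553 outer p [ 0.6576 -0.0028] ang -2.3 inner ang -2.31 width 11.7 rms 0.11
wrist 42 z 0.0554 outer p [ 0.5359 -0.1138] ang 87.56 inner ang 87.55 width 19.7 rms 0.23
wrist outer corner (as stands) [0.5408 0.0019]
top 38 z 0.055 outer p [ 0.652  -0.0044] ang -2.26 inner ang -1.94 width 9.1 rms 0.89
top 42 z 0.0551 outer p [ 0.5364 -0.1354] ang 87.78 inner ang 87.83 width 17.3 rms 0.86
top outer corner (as stands) [ 5.417e-01 -1.000e-04]
scene 35 z 0.0538 outer p [ 0.6499 -0.0021] ang -2.19 inner ang -2.55 width 8.9 rms 1.6
scene 41 z 0.0545 outer p [ 0.5387 -0.1431] ang 88.66 inner ang 87.8 width 16.8 rms 3.35
scene outer corner (as stands) [0.5421 0.002 ]
black 2429 ((501.0679931640625, 283.8076171875), (25.664819717407227, 105.0407485961914), 12.660314559936523) 0.021415725332791458
metal 2114 ((510.21209716796875, 358.688720703125), (226.39918518066406, 27.259578704833984), 11.467857360839844) 0.011393527026244549
11.363723
```

View pics/w2.png

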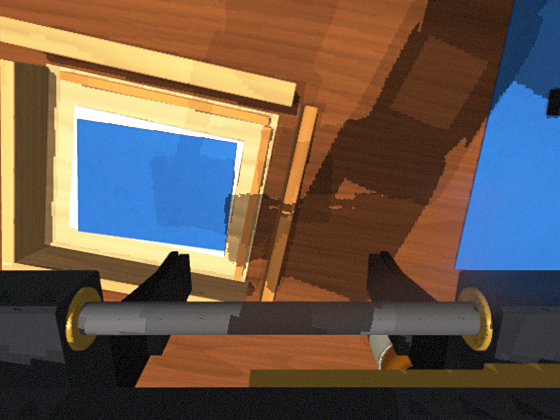

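The wrist view shows the tray's near-left corner at about (300,105), with the loose side board running from (310,110) to (268,295) and standing clear of the front board. Tray yaw is −2.35°, the outer corner as it stands is (0.541, 0.002), and wall height is 55 mm, which matches the text. Now I go back to grasp at (0.477, 0.358), yaw about 11.7°.

>>> {"name": "step_arm", "arguments": {
  "rows": [
    [-0.02,0.0473,0,0,0,1],
    [-0.02,0.0473,0,0,0,1],
    [-0.02,0.0473,0,0,0,0],
    [-0.02,0.0473,0,0,0,0],
    [-0.02,0.0473,0,0,0,0],
    [-0.02,0.0473,0,0,0,0],
    [-0.02,0.0473,0,0,0,0],
    [-0.019,0.0474,0,0,0,0],
    [0,0,-0.05,0,0,0],
    [0,0,-0.05,0,0,0],
    [0,0,-0.05,0,0,0],
    [0,0,0,0,0,0]
  ],
  "jaw": 0.087
}}

```text
time: 5.58
position: [0.4743, 0.3572, 0.2514]
tool_rot: [-0.103, 0.995, -0.002, -0.005]
ft_force: [-0.6, 0.1, 1.3]
grip_width: 0.0867
grip_force: 0.0
```

>>> {"name": "step_arm", "arguments": {
  "rows": [
    [0,0,-0.02,0,0,0],
    [0,0,-0.012,0,0,0],
    [0,0,-0.011,0,0,0],
    [0,0,0,0,0,0],
    [0,0,0,0,0,0]
  ]
}}

```text
time: 6.2
position: [0.4776, 0.3569, 0.2124]
tool_rot: [-0.102, 0.995, 0.0, 0.0]
ft_force: [0.1, 0.0, -0.2]
grip_width: 0.0869
grip_force: 0.0
```

>>> {"name": "step_arm", "arguments": {
  "rows": [
    [0,0,0,0,0,0],
    [0,0,0,0,0,0],
    [0,0,0,0,0,0],
    [0,0,0,0,0,0],
    [0,0,0,0,0,0],
    [0,0,0,0,0,0],
    [0,0,0,0,0,0],
    [0,0,0,0,0,0]
  ],
  "jaw": 0.0,
  "squeeze": 40
}}

```text
time: 7.2
position: [0.4774, 0.3568, 0.2117]
tool_rot: [-0.102, 0.995, 0.0, -0.0]
ft_force: [0.2, 0.5, -0.2]
grip_width: 0.026
grip_force: 39.9
```

>>> {"name": "step_arm", "arguments": {
  "rows": [
    [0,0,0.01,0,0,0],
    [0,0,0.03,0,0,0],
    [0.004,-0.04,0,0,0,-2],
    [0.004,-0.04,0,0,0,-2],
    [0.004,-0.04,0,0,0,-2],
    [0.004,-0.04,0,0,0,-2],
    [0.004,-0.04,0,0,0,-2],
    [0.004,-0.04,0,0,0,-2],
    [0.004,-0.04,0,0,0,-2],
    [0.002,-0.03,0,0,0,0],
    [0,-0.009,-0.01,0,0,0],
    [0,0,-0.018,0,0,0]
  ]
}}

```text
time: 8.7
position: [0.5077, 0.0373, 0.2239]
tool_rot: [0.021, 1.0, -0.0, 0.001]
ft_force: [-0.9, -0.5, -3.6]
grip_width: 0.026
grip_force: 39.9
```

>>> {"name": "step_arm", "arguments": {
  "rows": [
    [0,0,0,0,0,0],
    [0,0,0,0,0,0],
    [0,0,0,0,0,0],
    [0,0,0,0,0,0]
  ]
}}

```text
time: 9.2
position: [0.5076, 0.0381, 0.2242]
tool_rot: [0.02, 1.0, -0.0, 0.0]
ft_force: [-0.4, -1.0, -2.2]
grip_width: 0.0255
grip_force: 39.9
```

```bash
python3 - <<'E'
from tr import *
o=get_obs();c=camera('wrist');cv2.imwrite('pics/w3.png',c['pixels']);print(o['position'],R.from_quat(o['tool_rot']).as_rotvec(True),o['ft_force'],o['moment'])
np.savez('pics/w3.npz',**c,P=o['position'],Q=o['tool_rot'])
c=camera('top');np.savez('pics/t3.npz',**c);cv2.imwrite('pics/t3.png',cv2.resize(c['pixels'][100:260,220:440],None,fx=3,fy=3))
a=np.vstack([cv2.imread('pics/w3.png'),]);b=cv2.resize(cv2.imread('pics/t3.png'),(560,407))
cv2.imwrite('pics/c3.png',cv2.resize(np.hstack([a[:407],b]),(800,291)))
E
```

```text
[0.50757799 0.03808517 0.22421957] [ 3.59933537e+00  1.79910753e+02 -1.05755479e-02] [-0.38301545 -0.98921609 -2.24709961] [ 0.08057871 -0.01454669 -0.01685647]
```

View pics/c3.png

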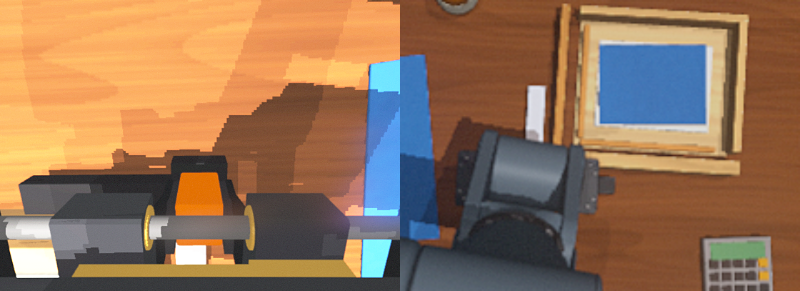

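The wrist view (left) shows the post held between the pads, with the black leg going left. The top view (right) shows the metal leg at (535,110), parallel to the side board at (562,75) and about 15 mm off it. Next I close in on the side board in small steps.

>>> {"name": "step_arm", "arguments": {
  "rows": [
    [0,-0.004,0,0,0,0],
    [0,-0.004,0,0,0,0],
    [-0.0005,-0.003,0,0,0,0],
    [0,-0.002,0,0,0,0],
    [0,-0.001,0,0,0,0],
    [0,-0.001,0,0,0,0],
    [0,-0.001,0,0,0,0],
    [0,-0.001,0,0,0,0],
    [0,0,0,0,0,0],
    [0,0,0,0,0,0]
  ]
}}

```text
time: 10.55
position: [0.5069, 0.0209, 0.2237]
tool_rot: [0.02, 1.0, 0.0, -0.0]
ft_force: [-0.1, 2.1, -1.2]
grip_width: 0.0254
grip_force: 39.9
```

>>> {"name": "step_arm", "arguments": {
  "rows": [
    [0,-0.001,0,0,0,0],
    [0,-0.001,0,0,0,0],
    [0,0,0,0,0,0],
    [0,0,0,0,0,0]
  ]
}}

```text
time: 11.05
position: [0.5068, 0.0187, 0.2237]
tool_rot: [0.02, 1.0, -0.0, -0.0]
ft_force: [-1.2, 2.3, -0.8]
grip_width: 0.0259
grip_force: 39.9
```

>>> {"name": "step_arm", "arguments": {
  "rows": [
    [0,-0.001,0,0,0,0],
    [0,-0.001,0,0,0,0],
    [0,0,0,0,0,0],
    [0,0,0,0,0,0]
  ]
}}

```text
time: 11.55
position: [0.5069, 0.0167, 0.2237]
tool_rot: [0.02, 1.0, -0.0, -0.0]
ft_force: [-0.9, 2.1, -1.6]
grip_width: 0.0257
grip_force: 39.9
```

>>> {"name": "step_arm", "arguments": {
  "rows": [
    [0,-0.001,0,0,0,0],
    [0,0,0,0,0,0],
    [0,0,0,0,0,0]
  ]
}}

```text
time: 11.92
position: [0.5068, 0.0158, 0.2237]
tool_rot: [0.02, 1.0, 0.0, -0.0]
ft_force: [-1.6, 2.1, -1.0]
grip_width: 0.0259
grip_force: 39.9
```

>>> {"name": "step_arm", "arguments": {
  "rows": [
    [0,-0.001,0,0,0,0],
    [0,0,0,0,0,0],
    [0,0,0,0,0,0]
  ]
}}

```text
time: 12.3
position: [0.5069, 0.0148, 0.2237]
tool_rot: [0.02, 1.0, -0.0, -0.0]
ft_force: [-0.6, 2.3, -2.6]
grip_width: 0.0258
grip_force: 39.9
```

>>> {"name": "step_arm", "arguments": {
  "rows": [
    [0.003,0,0,0,0,0],
    [0.003,0,0,0,0,0],
    [0.003,0,0,0,0,0],
    [0.002,0,0,0,0,0],
    [0,0,0,0,0,0],
    [0,0,0,0,0,0]
  ]
}}

```text
time: 13.05
position: [0.5182, 0.0146, 0.2238]
tool_rot: [0.02, 1.0, -0.0, 0.0]
ft_force: [0.1, -0.8, -2.0]
grip_width: 0.0255
grip_force: 39.9
```

>>> {"name": "step_arm", "arguments": {
  "rows": [
    [0,-0.001,0,0,0,0],
    [0,0,0,0,0,0],
    [0,0,0,0,0,0]
  ]
}}

```text
time: 13.42
position: [0.518, 0.0139, 0.2238]
tool_rot: [0.02, 1.0, 0.0, 0.0]
ft_force: [0.0, 1.8, -2.1]
grip_width: 0.0261
grip_force: 39.9
```

>>> {"name": "step_arm", "arguments": {
  "rows": [
    [0,-0.001,0,0,0,0],
    [0,0,0,0,0,0],
    [0,0,0,0,0,0]
  ]
}}

```text
time: 13.8
position: [0.518, 0.0128, 0.2238]
tool_rot: [0.02, 1.0, -0.0, 0.0]
ft_force: [1.0, 2.1, -0.1]
grip_width: 0.0259
grip_force: 39.9
```

>>> {"name": "step_arm", "arguments": {
  "rows": [
    [0,-0.0007,0,0,0,0],
    [0,0,0,0,0,0],
    [0,0,0,0,0,0]
  ]
}}

```text
time: 14.18
position: [0.518, 0.012, 0.2238]
tool_rot: [0.02, 1.0, -0.0, 0.0]
ft_force: [0.3, 2.0, -0.4]
grip_width: 0.0259
grip_force: 39.9
```

>>> {"name": "step_arm", "arguments": {
  "rows": [
    [0,-0.0007,0,0,0,0],
    [0,0,0,0,0,0],
    [0,0,0,0,0,0]
  ]
}}

```text
time: 14.55
position: [0.518, 0.0114, 0.2237]
tool_rot: [0.02, 1.0, -0.0, 0.0]
ft_force: [0.2, 1.4, -0.9]
grip_width: 0.0258
grip_force: 39.9
```

>>> {"name": "step_arm", "arguments": {
  "rows": [
    [0,-0.0007,0,0,0,0],
    [0,0,0,0,0,0],
    [0,0,0,0,0,0]
  ]
}}

```text
time: 14.92
position: [0.5179, 0.011, 0.2238]
tool_rot: [0.02, 1.0, 0.0, -0.0]
ft_force: [2.0, 6.0, -1.3]
grip_width: 0.0256
grip_force: 40.0
```

>>> {"name": "step_arm", "arguments": {
  "rows": [
    [0.001,0,0,0,0,0],
    [0.001,0,0,0,0,0],
    [0,0,0,0,0,0],
    [0,0,0,0,0,0]
  ]
}}

```text
time: 15.42
position: [0.519, 0.0109, 0.2234]
tool_rot: [0.02, 1.0, 0.0, -0.002]
ft_force: [-2.1, 4.7, -0.9]
grip_width: 0.0259
grip_force: 40.0
```

>>> {"name": "step_arm", "arguments": {
  "rows": [
    [0.0007,0,0,0,0,0],
    [0,0,0,0,0,0],
    [0,0,0,0,0,0]
  ]
}}

```text
time: 15.8
position: [0.5196, 0.0109, 0.2233]
tool_rot: [0.02, 1.0, 0.0, -0.002]
ft_force: [-1.7, 4.8, -0.9]
grip_width: 0.0258
grip_force: 39.9
```

```bash
python3 -c "
from h import *
o=get_obs();print(o['position'],R.from_quat(o['tool_rot']).as_rotvec(True),o['ft_force'],o['moment'])"
```

```text
[0.51958902 0.01092369 0.2232896 ] [-3.65010724e+00 -1.79748876e+02 -6.05944172e-02] [-1.73267228  4.83449752 -0.85275622] [1.03442183 0.4438581  0.17816467]
```

>>> {"name": "step_arm", "arguments": {
  "rows": [
    [0.0006,0,0,0,0,0],
    [0,0,0,0,0,0],
    [0,0,0,0,0,0]
  ]
}}

```text
time: 16.18
position: [0.5202, 0.0109, 0.2232]
tool_rot: [0.02, 1.0, 0.0, -0.002]
ft_force: [-1.5, 4.9, -2.7]
grip_width: 0.0259
grip_force: 39.9
```

>>> {"name": "step_arm", "arguments": {
  "rows": [
    [0.0006,0,0,0,0,0],
    [0,0,0,0,0,0],
    [0,0,0,0,0,0]
  ]
}}

```text
time: 16.55
position: [0.5207, 0.0109, 0.2232]
tool_rot: [0.021, 1.0, 0.0, -0.002]
ft_force: [-2.0, 4.8, -1.9]
grip_width: 0.0258
grip_force: 39.9
```

>>> {"name": "step_arm", "arguments": {
  "rows": [
    [0.0006,0,0,0,0,0],
    [0,0,0,0,0,0],
    [0,0,0,0,0,0]
  ]
}}

```text
time: 16.92
position: [0.521, 0.0109, 0.2232]
tool_rot: [0.021, 1.0, 0.001, -0.003]
ft_force: [-3.1, 4.5, -1.3]
grip_width: 0.0256
grip_force: 39.9
```

>>> {"name": "step_arm", "arguments": {
  "rows": [
    [0.0006,0,0,0,0,0],
    [0,0,0,0,0,0],
    [0,0,0,0,0,0]
  ]
}}

```text
time: 17.3
position: [0.5213, 0.011, 0.2231]
tool_rot: [0.021, 1.0, 0.001, -0.003]
ft_force: [-4.1, 4.1, -0.8]
grip_width: 0.026
grip_force: 39.9
```

```bash
python3 -c "
from h import *
o=get_obs();print(o['position'],R.from_quat(o['tool_rot']).as_rotvec(True),o['ft_force'],o['moment'])"
```

```text
[0.52134613 0.010961   0.22314605] [-3.75023804e+00 -1.79619520e+02 -1.05246105e-01] [-4.07046749  4.13854475 -0.84654624] [ 0.85617826  0.74743604 -0.13508526]
```

>>> {"name": "step_arm", "arguments": {
  "rows": [
    [0.0008,0,0,0,0,0],
    [0.0008,-0.0004,0,0,0,0],
    [0,0,0,0,0,0],
    [0,0,0,0,0,0]
  ]
}}

```text
time: 17.8
position: [0.5222, 0.0109, 0.2231]
tool_rot: [0.021, 1.0, 0.001, -0.004]
ft_force: [-4.9, 5.7, 0.7]
grip_width: 0.0257
grip_force: 39.9
```

>>> {"name": "step_arm", "arguments": {
  "rows": [
    [0.0006,-0.0003,0,0,0,0],
    [0,0,0,0,0,0],
    [0,0,0,0,0,0]
  ]
}}

```text
time: 18.18
position: [0.5224, 0.0108, 0.2231]
tool_rot: [0.021, 1.0, 0.001, -0.005]
ft_force: [-6.8, 6.5, 1.6]
grip_width: 0.026
grip_force: 39.9
```

```bash
python3 -c "
from h import *
o=get_obs();print(o['position'],R.from_quat(o['tool_rot']).as_rotvec(True),o['ft_force'],o['moment'])"
```

```text
[0.52243676 0.01079371 0.22309591] [  -3.8299179  -179.41925061   -0.21790613] [-6.83747973  6.54634577  1.63442898] [ 1.11773486  1.08985524 -0.25181337]
```

>>> {"name": "step_arm", "arguments": {
  "rows": [
    [0,0,0,0,0,0],
    [0,0,0,0,0,0],
    [0,0,0,0,0,0],
    [0,0,0,0,0,0]
  ],
  "squeeze": 60
}}

```text
time: 18.68
position: [0.5224, 0.0108, 0.2231]
tool_rot: [0.021, 1.0, 0.001, -0.005]
ft_force: [-5.3, 6.9, 1.3]
grip_width: 0.0257
grip_force: 59.9
```

```bash
cat > tilt.py <<'E'
from tr import *
o=get_obs();print(o['position'],R.from_quat(o['tool_rot']).as_rotvec(True),o['ft_force'],o['moment'])
a=np.radians(-2.35);ex=np.array([np.cos(a),np.sin(a)]);ey=np.array([-ex[1],ex[0]])
org=o['position'][:2]+.02*ex-.02*ey
for n in ['top','scene']:
    c=camera(n);v,u=np.mgrid[0:420,0:560]
    P=pts(c,np.c_[u.ravel(),v.ravel()]).reshape(420,560,3)
    q=P[...,:2]-org;x=q@ex;y=q@ey
    m=(c['depth']>0)&(x>.03)&(x<.128)&(y>.004)&(y<.022)&(P[...,2]>.01)&(P[...,2]<.04)
    if m.sum()>10:
        k=np.polyfit(x[m],P[m][:,2],1);print(n,'metal',m.sum(),'slope deg',np.degrees(k[0]),'z0,z130',np.polyval(k,[0,.13]))
    for nm,mm in [('side',(x>.04)&(x<.2)&(y>-.02)&(y<.003))]:
        mm=mm&(P[...,2]>.045)&(P[...,2]<.065)
        E=[np.sort(y[mm&(x//.005==b)])[-1] for b in np.unique(x[mm]//.005)];print(n,'side top outer y rel square',np.median(E))
    cv2.imwrite(f'pics/{n}4.png',c['pixels'])
t=[cv2.resize(cv2.imread('pics/top4.png')[100:220,260:400],(467,400)),cv2.resize(cv2.imread('pics/scene4.png')[170:270,190:306],(464,400))]
cv2.imwrite('pics/c4.png',cv2.resize(np.hstack(t),(800,344)))
E
python3 tilt.py
```

```text
[0.52242156 0.01080799 0.22308407] [  -3.83391794 -179.41526604   -0.22338475] [-5.27869194  6.9297149   1.27690179] [ 1.17934114  1.03254312 -0.26841383]
top metal 166 slope deg -0.988181675552029 z0,z130 [0.02329695 0.02105484]
top side top outer y rel square -0.0004699744838012962
scene metal 132 slope deg -0.7366164003862217 z0,z130 [0.02199493 0.0203236 ]
scene side top outer y rel square 0.0018747431306948188
```

View pics/c4.png

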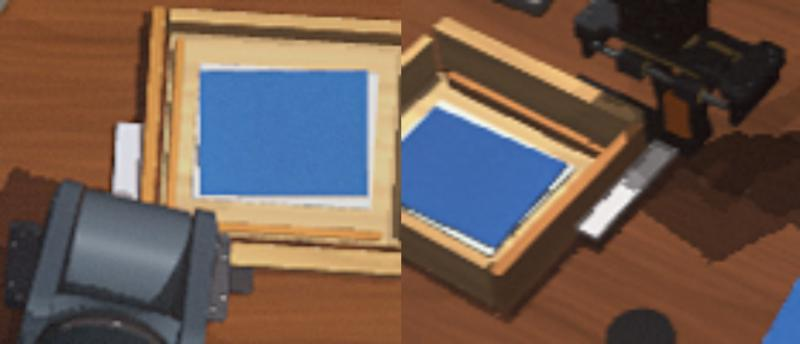

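Both views show the side board closed against the front board at its top corner. The metal leg lies along the board, and the square is tilted only about 0.9°. I'll press the front slightly more and hold.

>>> {"name": "step_arm", "arguments": {
  "rows": [
    [0.0007,0,0,0,0,0],
    [0.0004,-0.0001,0,0,0,0],
    [0,0,0,0,0,0],
    [0,0,0,0,0,0],
    [0,0,0,0,0,0],
    [0,0,0,0,0,0]
  ]
}}

```text
time: 19.52
position: [0.5229, 0.0108, 0.223]
tool_rot: [0.021, 1.0, 0.001, -0.006]
ft_force: [-7.6, 5.9, 2.5]
grip_width: 0.0253
grip_force: 59.9
```

>>> {"name": "step_arm", "arguments": {
  "rows": [
    [0,0,0,0,0,0],
    [0,0,0,0,0,0],
    [0,0,0,0,0,0],
    [0,0,0,0,0,0],
    [0,0,0,0,0,0],
    [0,0,0,0,0,0],
    [0,0,0,0,0,0],
    [0,0,0,0,0,0],
    [0,0,0,0,0,0],
    [0,0,0,0,0,0],
    [0,0,0,0,0,0],
    [0,0,0,0,0,0]
  ]
}}

```text
time: 21.02
position: [0.523, 0.0108, 0.223]
tool_rot: [0.021, 1.0, 0.001, -0.006]
ft_force: [-6.9, 6.4, 3.0]
grip_width: 0.0257
grip_force: 59.9
```

```bash
python3 tilt.py
```

```text
[0.52295516 0.01080728 0.2230269 ] [  -3.84963462 -179.31166882   -0.24651876] [-6.85264232  6.43212231  2.98271802] [ 1.08667996  1.25271794 -0.30677141]
top metal 165 slope deg -1.2219555270354998 z0,z130 [0.02289858 0.02012605]
top side top outer y rel square -0.00045417579791942175
scene metal 135 slope deg -2.0188183178448553 z0,z130 [0.02415158 0.01957103]
scene side top outer y rel square 0.0017569501972431072
```

>>> {"name": "step_arm", "arguments": {
  "rows": [
    [0.0006,-0.0001,0,0,0,0],
    [0,0,0,0,0,0],
    [0,0,0,0,0,0],
    [0,0,0,0,0,0],
    [0,0,0,0,0,0],
    [0,0,0,0,0,0],
    [0,0,0,0,0,0],
    [0,0,0,0,0,0],
    [0,0,0,0,0,0],
    [0,0,0,0,0,0],
    [0,0,0,0,0,0],
    [0,0,0,0,0,0]
  ]
}}

```text
time: 22.62
position: [0.5232, 0.0108, 0.223]
tool_rot: [0.021, 1.0, 0.001, -0.006]
ft_force: [-7.9, 7.1, 2.8]
grip_width: 0.0258
grip_force: 59.9
```

>>> {"name": "step_arm", "arguments": {
  "rows": [
    [0,0,0,0,0,0],
    [0,0,0,0,0,0],
    [0,0,0,0,0,0],
    [0,0,0,0,0,0],
    [0,0,0,0,0,0],
    [0,0,0,0,0,0],
    [0,0,0,0,0,0],
    [0,0,0,0,0,0]
  ]
}}

```text
time: 23.62
position: [0.5232, 0.0108, 0.223]
tool_rot: [0.021, 1.0, 0.001, -0.006]
ft_force: [-8.3, 7.1, 3.2]
grip_width: 0.0251
grip_force: 59.9
```

>>> {"name": "step_arm", "arguments": {
  "rows": [
    [-0.003,0.003,0,0,0,0],
    [-0.006,0.006,0,0,0,0],
    [-0.01,0.01,0,0,0,0],
    [0,0.01,0.015,0,0,0],
    [0,0.02,0.015,0,0,0],
    [-0.004,0.04,0,0,0,2],
    [-0.004,0.04,0,0,0,2],
    [-0.004,0.04,0,0,0,2],
    [-0.004,0.04,0,0,0,2],
    [-0.004,0.04,0,0,0,2],
    [-0.004,0.04,0,0,0,2],
    [-0.003,0.04,0,0,0,2]
  ]
}}

```text
time: 25.12
position: [0.4807, 0.3411, 0.2552]
tool_rot: [-0.103, 0.995, 0.0, 0.001]
ft_force: [0.0, 0.1, -2.3]
grip_width: 0.0255
grip_force: 59.9
```

>>> {"name": "step_arm", "arguments": {
  "rows": [
    [0,0.015,0,0,0,0],
    [0,0,-0.015,0,0,0],
    [0,0,0,0,0,0],
    [0,0,0,0,0,0]
  ]
}}

```text
time: 25.62
position: [0.4811, 0.3525, 0.2382]
tool_rot: [-0.101, 0.995, -0.0, -0.001]
ft_force: [0.2, -0.4, -1.3]
grip_width: 0.0257
grip_force: 59.9
```

```bash
python3 - <<'E'
from tr import *
o=get_obs();print(o['position'],R.from_quat(o['tool_rot']).as_rotvec(True),o['ft_force'],o['moment'])
a=np.radians(11.7);ex=np.array([np.cos(a),np.sin(a)]);ey=np.array([-ex[1],ex[0]])
org=o['position'][:2]+.02*ex-.02*ey
for n in ['top','scene']:
    c=camera(n);v,u=np.mgrid[0:420,0:560]
    P=pts(c,np.c_[u.ravel(),v.ravel()]).reshape(420,560,3)
    q=P[...,:2]-org;x=q@ex;y=q@ey
    for nm,m,A in [('metal',(x>.02)&(x<.128)&(y>.004)&(y<.021),x),('black',(x>-.021)&(x<-.004)&(y<-.02)&(y>-.108),y)]:
        m=m&(c['depth']>0)&(P[...,2]>.01)&(P[...,2]<.07)
        if m.sum()>10:
            k=np.polyfit(A[m],P[m][:,2],1);print(n,nm,m.sum(),'slope deg',np.degrees(k[0]),'z0',k[1])
    if n=='top': tray(c,None,n)
    cv2.imwrite(f'pics/{n}5.png',c['pixels'])
E
```

```text
[0.48109879 0.35252449 0.23823675] [ 1.81490452e+01 -1.78992623e+02  7.47147286e-02] [ 0.22895496 -0.38006029 -1.33424085] [0.17012248 0.06388955 0.00742147]
top metal 218 slope deg -0.09450967693314624 z0 0.038015848907375374
top black 128 slope deg 0.36664677218191244 z0 0.04867799229696886
top 38 z 0.0547 outer p [ 0.6545 -0.0156] ang -2.44 inner ang -1.99 width 9.3 rms 0.93
top 42 z 0.055 outer p [ 0.5364 -0.1324] ang 87.86 inner ang 87.76 width 17.4 rms 0.67
top outer corner (as stands) [ 0.541  -0.0107]
scene metal 164 slope deg 0.03213988085125236 z0 0.03729066622808046
scene black 127 slope deg 0.36172953216765574 z0 0.047783400301568836
```

The side board has closed by about 11 mm and the square hangs level, 26 mm above the mat. Next is setting it down.

>>> {"name": "step_arm", "arguments": {
  "rows": [
    [0,0,-0.012,0,0,0],
    [0,0,-0.008,0,0,0],
    [0,0,-0.003,0,0,0],
    [0,0,-0.0015,0,0,0],
    [0,0,-0.001,0,0,0],
    [0,0,-0.001,0,0,0],
    [0,0,0,0,0,0],
    [0,0,0,0,0,0]
  ]
}}

```text
time: 26.72
position: [0.481, 0.3538, 0.2124]
tool_rot: [-0.102, 0.995, 0.0, 0.0]
ft_force: [-0.1, 0.2, -2.3]
grip_width: 0.0256
grip_force: 59.9
```

>>> {"name": "step_arm", "arguments": {
  "rows": [
    [0,0,-0.0005,0,0,0],
    [0,0,-0.0005,0,0,0],
    [0,0,0,0,0,0],
    [0,0,0,0,0,0]
  ]
}}

```text
time: 27.22
position: [0.481, 0.3538, 0.2117]
tool_rot: [-0.102, 0.995, 0.0, 0.0]
ft_force: [-1.0, -0.0, 3.7]
grip_width: 0.0254
grip_force: 59.9
```

>>> {"name": "step_arm", "arguments": {
  "rows": [
    [0,0,-0.0002,0,0,0],
    [0,0,0,0,0,0],
    [0,0,0,0,0,0],
    [0,0,0,0,0,0]
  ]
}}

```text
time: 27.72
position: [0.481, 0.3538, 0.2117]
tool_rot: [-0.102, 0.995, 0.0, 0.0]
ft_force: [-2.2, -1.3, 5.2]
grip_width: 0.0254
grip_force: 59.9
```

>>> {"name": "step_arm", "arguments": {
  "rows": [
    [0,0,0,0,0,0],
    [0,0,0,0,0,0],
    [0,0,0,0,0,0],
    [0,0,0,0,0,0],
    [0,0,0,0,0,0],
    [0,0,0,0,0,0],
    [0,0,0,0,0,0],
    [0,0,0,0,0,0]
  ],
  "jaw": 0.087
}}

```text
time: 28.72
position: [0.4809, 0.3538, 0.2111]
tool_rot: [-0.102, 0.995, 0.0, 0.0]
ft_force: [-0.3, 0.5, -0.7]
grip_width: 0.0861
grip_force: 0.0
```

>>> {"name": "step_arm", "arguments": {
  "rows": [
    [0,0,0.01,0,0,0],
    [0,0,0.03,0,0,0],
    [0,0,0.04,0,0,0],
    [0,0,0.05,0,0,0],
    [-0.03,0,0.03,0,0,0],
    [-0.04,0,0.02,0,0,0],
    [0,0,0,0,0,0],
    [0,0,0,0,0,0]
  ]
}}

```text
time: 29.72
position: [0.4112, 0.3539, 0.3916]
tool_rot: [-0.102, 0.995, 0.0, 0.001]
ft_force: [0.8, 0.4, -0.9]
grip_width: 0.0871
grip_force: 0.0
```

```bash
python3 - <<'E'
from tr import *
o=get_obs();c=camera('wrist');print(o['position'])
v,u=np.mgrid[0:420,0:560];P=pts(c,np.c_[u.ravel(),v.ravel()],o).reshape(420,560,3)
m=(P[...,2]>.058)&(P[...,2]<.08)&(abs(P[...,0]-.48)<.04)&(abs(P[...,1]-.355)<.04)&(c['depth']>0)
print('post',m.sum(),P[m].mean(0))
c=camera('top');cv2.imwrite('pics/t6.png',cv2.resize(c['pixels'][60:360,100:480],None,fx=2.1,fy=2))
tray(c,None,'top')
for l in ['calculator','inkpad','jar']:
    for r in cut_out(l,'top')[:1]: print(l,np.round(r['extent']),np.median(cloud(c,r['region']),0).round(3))
E
```

```text
[0.41115687 0.35389143 0.39163407]
post 843 [0.47878754 0.35389733 0.06747577]
top 38 z 0.0548 outer p [ 0.6566 -0.0156] ang -2.38 inner ang -2.02 width 9.2 rms 0.87
top 42 z 0.0551 outer p [ 0.5348 -0.1744] ang 87.73 inner ang 87.68 width 17.4 rms 0.85
top outer corner (as stands) [ 0.5413 -0.0108]
calculator [405. 256.  43.  49.] [ 0.375 -0.275  0.019]
inkpad [238. 261.  40.  34.] [0.348 0.172 0.017]
jar [252.  94.  29.  28.] [0.784 0.146 0.108]
```

View pics/t6.png

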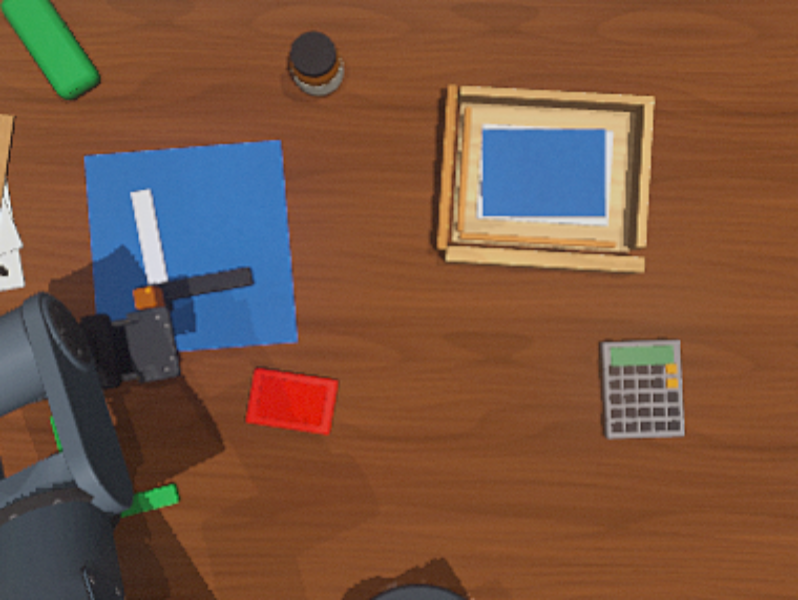

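The side board sits closed at (445,245), the square lies flat mid-mat with its post at (148,297), and the other items have not moved. I'm handing in.

```bash
python3 -c "
from rig import hand_in
print(hand_in())"
```

```text
the job is handed in; nothing more can be done
None
```

I handed the job in, but no verdict came back. The side board closed by about 11 mm under a held press of roughly 7–8 N each way, by the wrist force. The square then went back flat and released mid-mat, and the calculator, ink pad and jar did not move.

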